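# Chain two specimen carriers under the hanging balance

## Task

Weigh the two specimen carriers together: first hang the carrier with the wire eye on the balance's hook and let go of it, then press the snap hook of the other carrier down over the cross-bar of the loop under the first until its gate clicks shut behind the bar, and leave both hanging still. Press gently: the balance's blue sleeve must never go down into the red band. Keep the vials upright and leave the other things on the bench alone.

Things in the scene. Friction and masses are not known exactly. Their poses are not given: they have to be found in the camera images.
- stand: balance stand, fixed; origin on the table under the hook's saddle; z up. Grey base 130 mm square, 14 mm thick, and aluminium column (34 mm square, 405 mm tall), both centred 75 mm to the stand's +x and 140 mm to its +y. A blue sleeve (48 mm square, 40 mm tall) slides down the column against a spring and carries the hook, a 6 mm steel wire.
- saddle (a point): top of the wire at the hook's low point, where an eye hangs; 310 mm above the table unloaded, sinks with the hook. Axes as the stand's. The wire is flat 9 mm either way along x; the free end turns up to -x: tip 22 mm to -x, its top 11 mm above the saddle. On the +x side it climbs 20 mm by x +30, runs on to x +60, then turns towards +y to the sleeve.
- balance (a joint): how far hook and sleeve are pulled down, m: 0 unloaded, then 4 mm per newton beyond the first 0.4 N (0.25 N per mm). The sleeve's lower edge runs down a green band 38 mm tall, below which lies the red band (overload, about 9.9 N); hard stop at 0.050.
- upper_center (a point): first carrier, on its centre line 60 mm above its feet; x normal to the eye, z up. 121 mm tall, 140 mm wide along y, about 140 g, stands on wire skids (44 mm along x at y +-32). Foam block 28 x 78 x 28 mm, underside 53 mm above the feet. At y +-57 mm a blue upright grip plate, 10 mm thick in x, 26 wide in y, 60 to 106 mm above the feet; grip across x at 90 mm. Front and back alike.
- upper_eye (a point): first carrier: underside of the top wire of its eye, 115 mm above the feet. The eye is open along x, 30 mm wide inside (flat top 16 mm) and 34 mm high inside, below this point. 6 mm wire.
- upper_bar (a point): first carrier: middle of the cross-bar of the loop under it, a 6 mm wire along y, free over y +-29 mm, centre 3 mm above the feet. The loop is open along x, with 47 mm free height between bar and foam block.
- lower_center (a point): second carrier, 65 mm above its underside; z up, x from its grip post towards its hook. 135 mm tall, about 160 g, free-standing foam block (44 x 80 x 40 mm, centred 4 mm to +x) with two capped vials (tops 64 mm up), a steel snap hook on top lying in the x-z plane, and a yellow grip post on the -x side.
- lower_post (a point): second carrier: centre of the yellow grip post, 16 x 16 mm, 44 mm tall (63 to 107 mm above the underside), 70 mm to -x of the hook's middle, joined to the hook by an 8 mm wire 80 mm above the underside. Grip firmly (60 N or so): the press acts 70 mm from it.
- lower_seat (a point): second carrier: where the bar's centre lies once home under the hook's crown, 126 mm above the underside. From here (mm): crown top z +9; spine at x -12, down to the block; nose at x +11 down to z -14, then flared to x +16, lowest point z -24. 6 mm wire. The mouth opens down; between nose and block (z -24 to -62) it is open to +x, so a bar can come in there from +x, then up the mouth.
- gate (a joint): snap hook's brass gate, rad: 0 shut. Pivot on the spine (x -12, z -30 mm from lower_seat), tip behind the nose (x +6.5, z -12). A spring shuts it; a bar pushed up the mouth swings it open (0.3 to 0.6 rad; 3 to 8 N by friction), then it snaps shut behind the bar. The carrier's weight alone does not open it, and the hanging bar yields with the balance's spring.
- dish: glass dish 70 mm wide, 16 mm tall; bystander, leave alone; origin at the centre of its underside.
- jar: amber jar 44 mm wide, 70 mm tall; bystander, leave alone; origin at the centre of its underside.
- beaker: glass beaker 60 mm wide, 80 mm tall; bystander, leave alone; origin at the centre of its underside.
- stain: white bottle with red cap, 54 mm wide, 140 mm tall; bystander, leave alone; origin at the centre of its underside.
- reagent: green bottle, 60 mm wide, 150 mm tall; bystander, leave alone; origin at the centre of its underside.
- slidebox: blue box 90 x 60 x 35 mm; bystander, leave alone; origin at the centre of its underside.
There are look-alikes about, which are no part of the job. Leave any turquoise look-alike of the part that bears upper_center alone.

How it is judged:
On the way, in this order (a step that is already met when the one before it is completed fails the run):
1. the first carrier hangs by its eye on the balance's hook, let go (distance between upper_eye and saddle below 0.015 m and contact force between upper and balance above 0.3 N and contact force between the fingers and upper below 0.05 N and value of joint balance above 0.0015 m), for 0.3 s.
2. the bar of the first carrier's loop is inside the second carrier's hook with the gate shut behind it (distance between upper_eye and saddle below 0.015 m and contact force between upper and balance above 0.3 N and x of upper_bar in the frame of lower_seat between -0.011 and 0.011 m and y of upper_bar in the frame of lower_seat between -0.03 and 0.03 m and z of upper_bar in the frame of lower_seat between -0.009 and 0.009 m and value of joint gate below 0.08 rad), for 0.2 s.
At the end, for the whole second after the job is handed in: First carrier's eye bears on the hook within 15 mm of the saddle point; its bar lies home in the second carrier's hook (11 mm fore-aft, 9 mm in height, 30 mm along the bar), gate shut (< 0.08 rad); tilts below 0.3 and 0.35 rad, both slower than 60 mm/s (all of step 2 and angle between upper_center's own z axis and vertical below 0.3 rad and angle between lower_center's own z axis and vertical below 0.35 rad and linear speed of each of upper, lower below 0.06 m/s); the robot touches nothing.
It fails at once if the balance is pulled into its red band (more than 38 mm) (value of joint balance above 0.038 m).
It fails at once if a carrier is tipped more than about 45 degrees (angle between any of upper_center, lower_center's own z axis and vertical above 0.8 rad).
It fails at once if another thing on the bench is pushed more than 30 mm or knocked over (distance of any of dish, jar, beaker, stain, reagent, slidebox from where it was at the start of the episode above 0.03 m or angle between any of dish, jar, beaker, stain, reagent, slidebox's own z axis and vertical above 0.5 rad).
It also fails if it takes over 67 s, if anything falls off the work surface, if the arm or the gripper's body presses on something with over 40 N, if the wrist force passes 120 N, or if a joint passes its speed limit or range.

## Robot

A 6-joint arm with a two-finger parallel gripper is mounted at the origin on the work surface. World frame = base frame: x ahead of the robot, y to its left, z up, the work surface at z = 0. Lengths are in m, angles in rad, forces in N, time in s.
With the tool pointing down it reaches from about 0.4 to 0.825 m from the base axis. Payload 7 kg.
Tool frame: the origin (TCP) lies midway between the tips of the shut fingers; the grasp point (between the pads) lies 19 mm behind it; z points along the fingers, y is the line along which they close (so a half turn about z gives the same grasp; the last joint's range is limited). The gripper opens to 85 mm and grips with 20 to 120 N. Pads are 22 mm wide; open, the fingers measure 114 mm over their backs; the gripper's body (76 mm by 85 mm) begins 54 mm behind the grasp point. The pads swing forward as they close: fully open they stand 13 mm farther back than shut.
Start: joints at [1.547, 0.359, 0.012, 0, -1.224, -0.288], TCP at [0.207, 0.642, 0.231] pointing down, gripper open.
Joint ranges: [-3.07, 3.07], [-1.43, 2.12], [-1.02, 1.25], [-3.03, 1.67], [-3.05, -0], [-3.03, 3.03]. Speed limits (rad/s): [2.39, 2.39, 3.01, 3.14, 3.14, 3.14].

## Interface

Orientations are given as a unit quaternion [w, x, y, z].
In Python, from plant import sensors, cams, robot gives the robot as it stands.
- The arm moves only by the tool move_arm, never from a script. Its argument "moves" is a list of rows, each an object with "linear": the shift along the world's x, y, z in m, a list of three; "dr": the turn, a rotation vector about the world's x, y, z in rad, a list of three; "fingers": the finger opening in m, from 0 to 0.0854. In form: [{"linear": [tx, ty, tz], "dr": [rx, ry, rz], "fingers": fingers}, ...]. A call has 1 to 10 rows; each row is the pose to reach, as a shift and turn from the pose commanded when the call began; what a row does not reach only later rows make up. A row lasts 1/8 s, in which the tool goes at most 62.5 mm and 10.7 degrees, less where a joint would pass 70% of its speed; a pose out of reach is approached as far as the arm can. A call with a gripper value outside its range is refused whole. The fingers move at their own pace and stop on an object; "squeeze" is the grip in N (left out, the last holds). Time passes only in rows, so rows that repeat a pose let the fingers close. It gives the time, the measured TCP pose, the force, the opening and the grip force at its end, in the units of the state.
- sensors.get_obs(): the state, without advancing time (a new reading comes with each control period).
- cams.capture(name): name is "scene" or "top" or "wrist"; returns a dict with "pixels" (420x560x3 uint8, red, green, blue), "fov_y" (degrees; the focal length in pixels is half the picture's height over the tangent of half this angle, whatever the lens; pixels are square), "cx", "cy" (the principal point, pixels), "extrinsics" (4x4, takes a point from world to camera coordinates). Camera axes: x right, y up, looking along -z (the intrinsics and any distortion apply to the point x, -y, -z); pixel columns grow to the right and rows downward; lengths in m; the calibration is good to about 2 mm. The wrist camera is an equidistant fisheye: a pixel r from the principal point sees the ray r / f radians off the axis. A picture is of the moment at which its call begins. There is no depth.
- robot.job_done(): hands the job in; it is judged then, once.
The state is a dict: "clock": time; "q": joint angles; "joint_velocities": joint speeds; "tau": joint torques, N m; "tool_pos": TCP position; "orientation": TCP orientation; "force": force on the tool from outside, world axes, zero at the start; "ft_torque": the same for the moment, N m; "width": finger opening in m; "grasp_force": force on a finger pad.
Only numpy, scipy, OpenCV 4.12 (cv2) and the standard library are available. Lean on these libraries where they do the work, as an engineer would, in place of code of your own. Each camera call takes 0.05 s, during which the arm holds its last target. There are 200 camera calls.

## Working session

There is one attempt and no reset: what is moved stays moved. The work goes in short steps, Python scripts to look and compute and a tool call to move; the robot and the scene stay as the last step left them, time stands still between calls to the robot, and variables do not carry over. Pictures are saved under pics/ and viewed, at most 10 in all, crops included, and the job is handed in when it is done.

Besides the shell and the picture viewer there is one more tool, called after ">>>" as name(argument=value, ...), one argument or row to a line, values as JSON. move_arm: Moves the arm, as the interface text tells. Its arguments: {"type":"object","properties":{"moves":{"type":"array"},"squeeze":{"type":"number"}},"required":["moves"]}

```bash
mkdir -p pics
cat > h.py <<'E'
import numpy as np, cv2
from plant import sensors, cams, robot
def cap(n):
    c=cams.capture(n); c['f']=c['pixels'].shape[0]/2/np.tan(np.radians(c['fov_y'])/2); return c
def save(im,name): cv2.imwrite('pics/'+name,cv2.cvtColor(np.ascontiguousarray(im),cv2.COLOR_RGB2BGR))
def proj(c,P,fish=False):
    p=c['extrinsics']@np.r_[P,1]; v=np.array([p[0],-p[1],-p[2]])
    if fish:
        r=np.hypot(v[0],v[1]); t=np.arctan2(r,v[2]); s=c['f']*t/max(r,1e-9); return np.array([c['cx']+s*v[0],c['cy']+s*v[1]])
    return np.array([c['cx']+c['f']*v[0]/v[2],c['cy']+c['f']*v[1]/v[2]])
def ray(c,u,v,fish=False):
    a,b=(u-c['cx']),(v-c['cy'])
    if fish:
        r=np.hypot(a,b); t=r/c['f']; d=np.array([np.sin(t)*a/max(r,1e-9),np.sin(t)*b/max(r,1e-9),np.cos(t)])
    else: d=np.array([a/c['f'],b/c['f'],1.])
    d=np.array([d[0],-d[1],-d[2]]); R=c['extrinsics'][:3,:3]; t=c['extrinsics'][:3,3]
    d=R.T@d; return -R.T@t, d/np.linalg.norm(d)
def onz(c,u,v,z,fish=False):
    o,d=ray(c,u,v,fish); return o+d*(z-o[2])/d[2]
def tri(rs):
    A=sum(np.eye(3)-np.outer(d,d) for o,d in rs); b=sum((np.eye(3)-np.outer(d,d))@o for o,d in rs)
    p=np.linalg.solve(A,b); return p,[np.linalg.norm((np.eye(3)-np.outer(d,d))@(p-o)) for o,d in rs]
E
python3 - <<'E'
from h import *
import pickle
C={}
for n in ['scene','top','wrist']:
    c=cap(n); C[n]=c; print(n,c['f'],c['cx'],c['cy'],np.round(-c['extrinsics'][:3,:3].T@c['extrinsics'][:3,3],3),np.round(-c['extrinsics'][2,:3],3))
pickle.dump(C,open('c0.pkl','wb'))
save(cv2.resize(C['scene']['pixels'],(800,600),interpolation=cv2.INTER_CUBIC),'s0.png')
save(cv2.resize(C['top']['pixels'],(800,600),interpolation=cv2.INTER_CUBIC),'t0.png')
print(sensors.get_obs())
E
```

```text
scene 469.49935794223916 281.74834156458945 203.31472641996962 [ 1.378 -0.759  1.076] [-0.606  0.532 -0.591]
top 504.7741247098996 276.63403190187336 205.99418423458454 [0.28  0.009 1.817] [ 0.123  0.008 -0.992]
wrist 325.19226210127806 280.9383326243848 211.6535221821683 [0.283 0.618 0.373] [-0.297  0.094 -0.95 ]
{'clock': 0.15, 'q': array([ 1.54711281e+00,  3.59219626e-01,  1.12478861e-02, -2.26951334e-04,
       -1.22411759e+00, -2.88091991e-01]), 'joint_velocities': array([ 0.00145631, -0.00290548,  0.00509953,  0.0021174 , -0.00148052,
        0.00024365]), 'tau': array([-1.34923015e-03, -5.83879602e+01,  2.93650460e+01,  6.94045186e+00,
       -4.33287467e-03, -5.26785911e-06]), 'tool_pos': array([0.20698375, 0.64208436, 0.23057634]), 'orientation': array([ 6.54925677e-04,  9.87867880e-01, -1.55295272e-01, -2.05469863e-05]), 'force': array([ 0.59033262, -0.184891  ,  0.18945883]), 'ft_torque': array([-0.02854024,  0.04307136,  0.03644269]), 'grasp_force': 0.0, 'width': 0.08543049439067087}
```

View pics/s0.png

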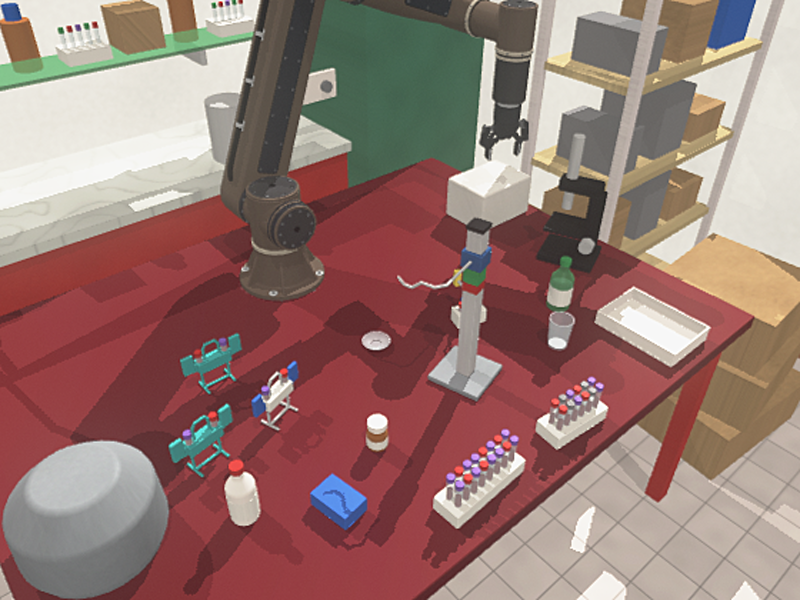

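View pics/t0.png

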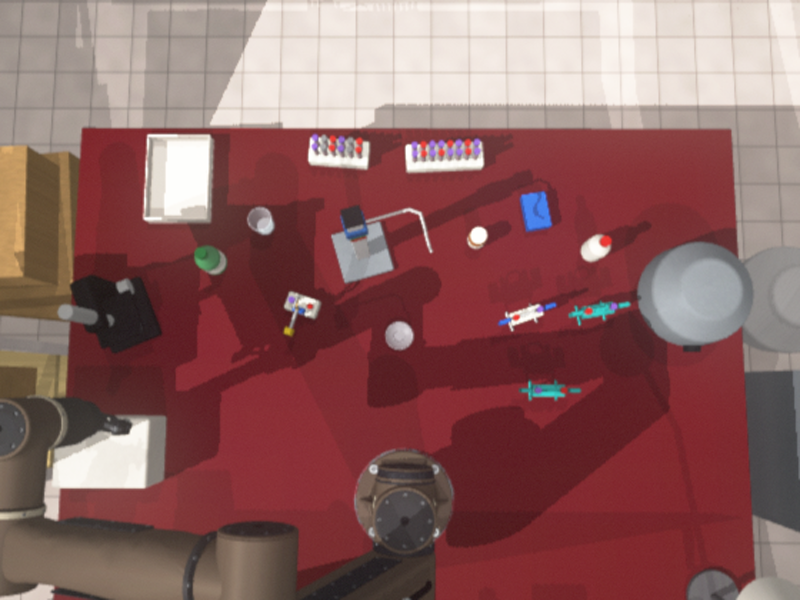

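The scene view (800-px scale) shows a white carrier with blue plates at (276,397), turquoise look-alikes at (212,360) and (202,440), and the stand column at (470,320). The snap-hook carrier stands behind the column at about (465,310). In the top view the white and blue carrier is at (527,316), the look-alikes at (600,311) and (545,390). The snap-hook carrier is at (301,305) with its yellow post at (289,330), and the hook wire's tip is near (430,250).

The candidates for the first carrier are top (527,316), (600,311) and (545,390). Only the first is white with blue plates, the other two are turquoise, so (527,316) fits. I'll make rough estimates and an enlarged crop to confirm.

Run:
```python
from h import *
import pickle
C=pickle.load(open('c0.pkl','rb')); t=C['top']; s=C['scene']
def blobs(c,box,lo,hi,mn=6):
    h=cv2.cvtColor(c['pixels'],cv2.COLOR_RGB2HSV); m=cv2.inRange(h,lo,hi); M=np.zeros_like(m); x0,y0,x1,y1=box; M[y0:y1,x0:x1]=m[y0:y1,x0:x1]
    n,_,st,ce=cv2.connectedComponentsWithStats(M); return [(np.round(ce[i],1),st[i,4]) for i in range(1,n) if st[i,4]>=mn]
k=.7
B=((105,120,60),(125,255,255)); Y=((20,120,100),(35,255,255))
print('top blue',[(p,a,np.round(onz(t,*p,.085),3)) for p,a in blobs(t,(330,190,400,245),*B)])
print('top yellow',[(p,a,np.round(onz(t,*p,.105),3)) for p,a in blobs(t,(180,190,250,250),*Y)])
print('scene blue',blobs(s,(165,240,220,310),*B)); print('scene yel',blobs(s,(290,170,350,240),*Y))
for n,p,z in [('tip',(430*k,250*k),.32),('corner',(410*k,210*k),.33),('colbase',(362*k,252*k),.014),('jar',(478*k,238*k),.06),('dish',(400*k,336*k),.01),('beaker',(261*k,222*k),.06)]: print(n,np.round(onz(t,*p,z),3))
a=cv2.resize(s['pixels'][225:345,110:230],(400,400),interpolation=cv2.INTER_CUBIC)
b=cv2.resize(t['pixels'][130:250,190:310],(400,400),interpolation=cv2.INTER_CUBIC)
save(np.hstack([a,b]),'crop.png')
```

```text
top blue [(array([384.6, 213.9]), np.int32(27), array([ 0.469, -0.349,  0.085])), (array([352.6, 224.7]), np.int32(21), array([ 0.431, -0.238,  0.085]))]
top yellow [(array([201.5, 231.4]), np.int32(29), array([0.404, 0.278, 0.105]))]
scene blue [(array([204.6, 259.4]), np.int32(71)), (array([180.3, 283.4]), np.int32(102))]
scene yel [(array([318.7, 189.7]), np.int32(6)), (array([319.7, 196.3]), np.int32(24))]
tip [ 0.559 -0.052  0.32 ]
corner [ 0.643 -0.009  0.33 ]
colbase [0.611 0.108 0.014]
jar [ 0.639 -0.181  0.06 ]
dish [0.398 0.011 0.01 ]
beaker [0.677 0.358 0.06 ]
```

View pics/crop.png

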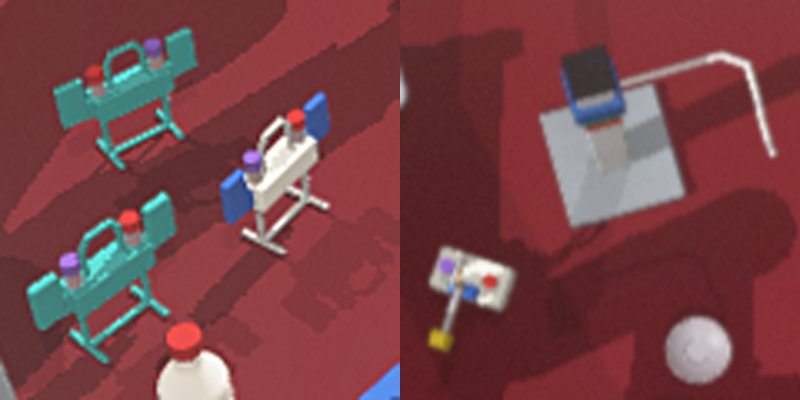

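The crop confirms it: the white carrier with blue plates in the left panel at (275,165) has red and purple vials, and both look-alikes are fully turquoise. In the right panel the yellow post is at (440,340), pointing away from the hook carrier's block. I'll move over to the first carrier with the tool turned.

>>> move_arm(
  moves=[
    {"linear":[0.213,-0.442,0.07],"dr":[0,0,-0.93],"fingers":0.085},
    {"linear":[0.213,-0.442,0.07],"dr":[0,0,-0.93],"fingers":0.085},
    {"linear":[0.213,-0.442,0.07],"dr":[0,0,-0.93],"fingers":0.085},
    {"linear":[0.213,-0.442,0.07],"dr":[0,0,-0.93],"fingers":0.085},
    {"linear":[0.213,-0.442,0.07],"dr":[0,0,-0.93],"fingers":0.085},
    {"linear":[0.213,-0.442,0.07],"dr":[0,0,-0.93],"fingers":0.085},
    {"linear":[0.213,-0.442,0.07],"dr":[0,0,-0.93],"fingers":0.085},
    {"linear":[0.213,-0.442,0.07],"dr":[0,0,-0.93],"fingers":0.085},
    {"linear":[0.213,-0.642,0.07],"dr":[0,0,-0.93],"fingers":0.085},
    {"linear":[0.213,-0.642,0.07],"dr":[0,0,-0.93],"fingers":0.085},
  ],
)

```text
clock: 1.4
tool_pos: [0.4197, 0.0735, 0.3013]
orientation: [-0.0, 0.813, -0.582, -0.0]
force: [1.2, -0.3, 0.9]
width: 0.0845
grasp_force: 0.0
```

Run:
```python
from h import *
import pickle
C={n:cap(n) for n in ['wrist','top','scene']}; pickle.dump(C,open('c1.pkl','wb'))
```

>>> move_arm(
  moves=[
    {"linear":[0.03,-0.4,-0.04],"dr":[0,0,0],"fingers":0.085},
    {"linear":[0.03,-0.4,-0.04],"dr":[0,0,0],"fingers":0.085},
    {"linear":[0.03,-0.4,-0.04],"dr":[0,0,0],"fingers":0.085},
    {"linear":[0.03,-0.4,-0.04],"dr":[0,0,0],"fingers":0.085},
    {"linear":[0.03,-0.4,-0.04],"dr":[0,0,0],"fingers":0.085},
    {"linear":[0.03,-0.4,-0.04],"dr":[0,0,0],"fingers":0.085},
    {"linear":[0.03,-0.4,-0.04],"dr":[0,0,0],"fingers":0.085},
    {"linear":[0.03,-0.4,-0.04],"dr":[0,0,0],"fingers":0.085},
  ],
)

```text
clock: 2.55
tool_pos: [0.4504, -0.3256, 0.2598]
orientation: [0.0, 0.813, -0.583, -0.001]
force: [-0.1, -0.1, -0.5]
width: 0.0851
grasp_force: 0.0
```

Run:
```python
from h import *
import pickle
w=cap('wrist'); pickle.dump(w,open('w2.pkl','wb')); w1=pickle.load(open('c1.pkl','rb'))['wrist']
f=lambda c:cv2.resize(c['pixels'],(400,300),interpolation=cv2.INTER_AREA)
for nm,c in(('now',w),('prev',w1)): print(nm,np.round(-c['extrinsics'][:3,:3].T@c['extrinsics'][:3,3],3))
h=cv2.cvtColor(w['pixels'],cv2.COLOR_RGB2HSV); m=cv2.inRange(h,(105,120,60),(125,255,255)); n,_,st,ce=cv2.connectedComponentsWithStats(m)
for i in range(1,n):
    if st[i,4]>40: print(np.round(ce[i],1),st[i],np.round(onz(w,*ce[i],.106,True),4))
save(np.vstack([cv2.resize(w['pixels'],(560,420))[:300],w1['pixels'][:300]]),'w2.png')
```

```text
now [ 0.477 -0.401  0.402]
prev [ 0.446 -0.001  0.444]
[116.4 112.1] [ 92  90  33  48 549] [ 0.6296 -0.3537  0.106 ]
[ 78.4 108.5] [ 58  96  41  24 299] [ 0.6766 -0.3471  0.106 ]
[271.1 158.7] [266 148  11  31 134] [ 0.4695 -0.3539  0.106 ]
[272.1 267.8] [268 261  10  23  75] [ 0.4334 -0.2478  0.106 ]
```

View pics/w2.png

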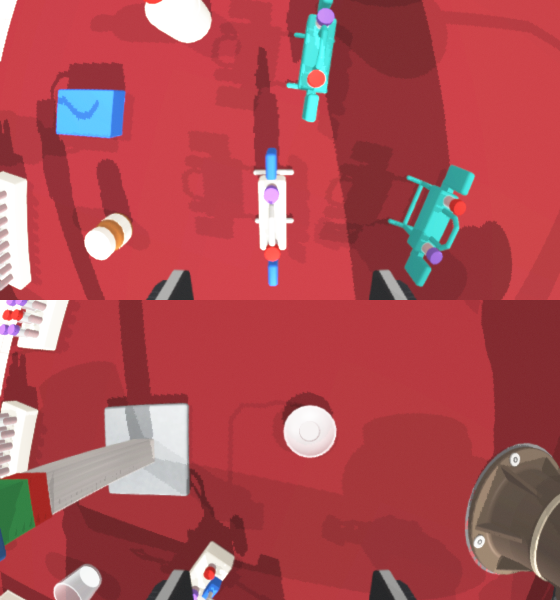

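The top half shows the first carrier at (272,210), with blue plates at (271,158) and (272,268). The nearest turquoise plate is at (310,105), about 28 mm beyond the first carrier's far plate. The bottom half shows the stand base at (150,450), the dish at (310,430) and the hook carrier at (210,570). I'll grip the far (-y) plate.

>>> move_arm(
  moves=[
    {"linear":[0.0195,-0.0295,-0.02],"dr":[0,0,0],"fingers":0.045},
    {"linear":[0.0195,-0.0295,-0.05],"dr":[0,0,0],"fingers":0.045},
    {"linear":[0.0195,-0.0295,-0.09],"dr":[0,0,0],"fingers":0.045},
    {"linear":[0.0195,-0.0295,-0.14],"dr":[0,0,0],"fingers":0.045},
    {"linear":[0.0195,-0.0295,-0.189],"dr":[0,0,0],"fingers":0.045},
    {"linear":[0.0195,-0.0295,-0.189],"dr":[0,0,0],"fingers":0.045},
  ],
)

```text
clock: 3.35
tool_pos: [0.4678, -0.3517, 0.0694]
orientation: [0.001, 0.814, -0.581, -0.003]
force: [-0.5, -0.6, 0.2]
width: 0.0448
grasp_force: 0.0
```

Run:
```python
from h import *
w=cap('wrist'); save(w['pixels'],'w3.png')
h=cv2.cvtColor(w['pixels'],cv2.COLOR_RGB2HSV); m=cv2.inRange(h,(105,120,60),(125,255,255)); n,_,st,ce=cv2.connectedComponentsWithStats(m)
for i in range(1,n):
    if st[i,4]>100: print(np.round(ce[i],1),st[i],np.round(onz(w,*ce[i],.106,True),4))
```

```text
[ 19.5 160.1] [   0  122   36   84 2180] [ 0.5932 -0.38    0.106 ]
[277.6 290.1] [ 266  254   24   92 1380] [ 0.4737 -0.3636  0.106 ]
```

View pics/w3.png

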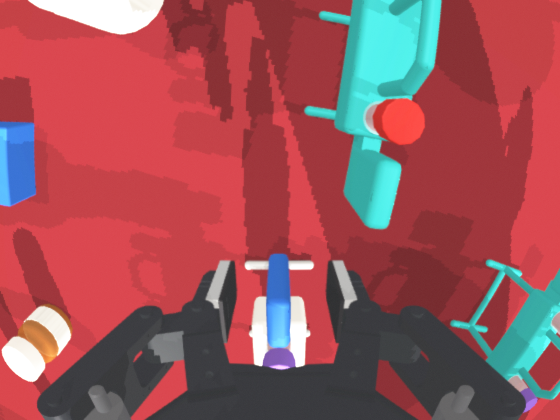

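The near blue plate at (278,290) sits centred between the open fingers, and the turquoise plate at (372,185) is well clear. I'll close and lift.

>>> move_arm(
  moves=[
    {"linear":[0,0,0],"dr":[0,0,0],"fingers":0.045},
    {"linear":[0,0,0],"dr":[0,0,0],"fingers":0.0},
    {"linear":[0,0,0],"dr":[0,0,0],"fingers":0.0},
    {"linear":[0,0,0],"dr":[0,0,0],"fingers":0.0},
    {"linear":[0,0,0],"dr":[0,0,0],"fingers":0.0},
    {"linear":[0,0,0.04],"dr":[0,0,0],"fingers":0.0},
    {"linear":[0,0,0.1],"dr":[0,0,0],"fingers":0.0},
    {"linear":[0,0,0.16],"dr":[0,0,0],"fingers":0.0},
    {"linear":[0,0,0.22],"dr":[0,0,0],"fingers":0.0},
    {"linear":[0,0,0.25],"dr":[0,0,0],"fingers":0.0},
  ],
  squeeze=60,
)

```text
clock: 4.65
tool_pos: [0.47, -0.3545, 0.3265]
orientation: [-0.001, 0.813, -0.582, 0.002]
force: [0.6, -0.2, -2.1]
width: 0.009
grasp_force: 58.9
```

Run:
```python
from h import *
import pickle
C={n:cap(n) for n in ['scene','top','wrist']}; pickle.dump(C,open('c4.pkl','wb'))
o=sensors.get_obs(); print(o['tool_pos'],o['orientation'],o['q'],o['width'])
t=C['top'];s=C['scene']
# crops of hook: top around tip/corner, scene around sleeve/hook
a=cv2.resize(t['pixels'][130:190,235:315],(800,600)[:1]+(300,) if 0 else (400,300),interpolation=cv2.INTER_CUBIC)
b=cv2.resize(s['pixels'][150:225,265:365],(400,300),interpolation=cv2.INTER_CUBIC)
save(np.hstack([a,b]),'hook.png')
```

```text
[ 0.46992095 -0.3542438   0.32413447] [-6.12682430e-04  8.13274273e-01 -5.81877757e-01  1.69043899e-03] [-3.14063999e-01  1.68925503e-01 -3.60809003e-02 -1.49712928e-04
 -1.36219682e+00  6.42817416e-01] 0.009262442411276118
```

View pics/hook.png

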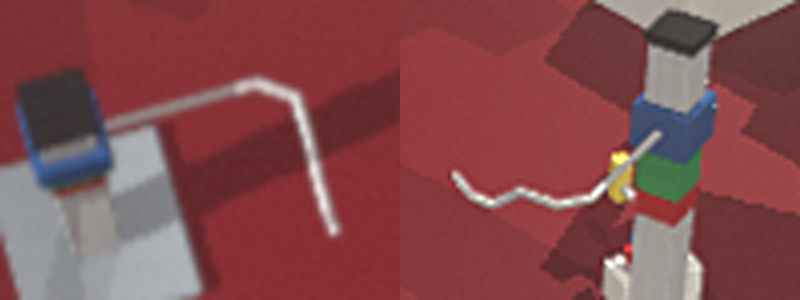

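The hook crop, top view, shows the tip at (334,232) and the corner at (297,95). In the scene view the tip is at (455,175), the low point near (488,203) and the rise near (520,190). Next I'll triangulate the hook and fit the stand's base.

```bash
cat > st.py <<'E'
from h import *
import pickle
C=pickle.load(open('c4.pkl','rb')); t=C['top']; s=C['scene']
print('tip',tri([ray(t,301.8,176.4),ray(s,278.75,193.75)]))
b=[onz(t,*p,.014)[:2] for p in [(232,164.5),(241.6,197.5),(275.8,188.5),(265,155.5)]]
b=np.array(b); c=b.mean(0); print('base',b.round(3),c.round(4),[np.linalg.norm(b[i]-b[i-1]).round(3) for i in range(4)])
e=[b[0]-b[1],b[3]-b[2]]; e2=[b[1]-b[2],b[0]-b[3]]
print('yaws',[np.degrees(np.arctan2(v[1],v[0])).round(1) for v in e],[np.degrees(np.arctan2(-v[0],v[1])).round(1) for v in e2])
# wrist c1 view base corners (view2 lower half = w1 px rows 0..300)
w=pickle.load(open('c1.pkl','rb'))['wrist']
m=cv2.inRange(cv2.cvtColor(w['pixels'],cv2.COLOR_RGB2HSV),(0,0,120),(180,50,255)); M=np.zeros_like(m); M[95:205,98:200]=m[95:205,98:200]
k=max(cv2.findContours(M,0,2)[0],key=cv2.contourArea); pts=cv2.approxPolyDP(k,5,True)[:,0]
for p in pts: print(p,onz(w,*map(float,p),.014,True).round(4))
yaw=np.radians(16.5)
for y in (14,16,18):
    y=np.radians(y);R=np.array([[np.cos(y),-np.sin(y)],[np.sin(y),np.cos(y)]])
    S=c-R@[.075,.14]; print(np.degrees(y),'saddle from base',S.round(4),'tip',(S+R@[-.0205,0]).round(4), proj(t,np.r_[S+R@[-.0205,0],.318]).round(1),proj(s,np.r_[S+R@[-.0205,0],.318]).round(1),proj(s,np.r_[S,.307]).round(1),'corner',proj(t,np.r_[S+R@[.057,0],.327]).round(1))
E
python3 st.py
```

```text
tip (array([ 0.5570171 , -0.05294299,  0.31557418]), [np.float64(0.0015708440665833801), np.float64(0.0015708440665833444)])
base [[0.654 0.187]
 [0.533 0.15 ]
 [0.567 0.027]
 [0.688 0.067]] [0.6106 0.1078] [np.float64(0.124), np.float64(0.126), np.float64(0.128), np.float64(0.128)]
yaws [np.float64(16.8), np.float64(18.2)] [np.float64(15.2), np.float64(15.8)]
[187 104] [0.5674 0.0296 0.014 ]
[105 108] [0.6895 0.0657 0.014 ]
[ 98 189] [0.6754 0.1879 0.014 ]
[107 184] [0.6608 0.1752 0.014 ]
[116 193] [0.6428 0.1842 0.014 ]
[187 194] [0.5334 0.1501 0.014 ]
14.0 saddle from base [ 0.5717 -0.0462] tip [ 0.5518 -0.0512] [300.8 177.6] [277.5 192.1] [283.4 197.7] corner [294.7 152.5]
16.0 saddle from base [ 0.5771 -0.0475] tip [ 0.5574 -0.0531] [301.5 175.8] [278.2 193.2] [284.3 198.7] corner [294.5 150.9]
18.0 saddle from base [ 0.5826 -0.0485] tip [ 0.5631 -0.0549] [302.1 174. ] [279.1 194.3] [285.3 199.8] corner [294.2 149.3]
```

The base and tip agree: the saddle is at about (0.577, -0.0475) with the stand yawed 16.3°. I'll move to a pre-hook pose 50 mm short of it.

>>> move_arm(
  moves=[
    {"linear":[0.015,0.05,0.0],"dr":[0,0,-0.02],"fingers":0.0},
    {"linear":[0.03,0.1,0.0],"dr":[0,0,-0.044],"fingers":0.0},
    {"linear":[0.045,0.145,-0.01],"dr":[0,0,-0.044],"fingers":0.0},
    {"linear":[0.055,0.18,-0.02],"dr":[0,0,-0.044],"fingers":0.0},
    {"linear":[0.065,0.21,-0.03],"dr":[0,0,-0.044],"fingers":0.0},
    {"linear":[0.075,0.2385,-0.034],"dr":[0,0,-0.044],"fingers":0.0},
    {"linear":[0.075,0.2385,-0.034],"dr":[0,0,-0.044],"fingers":0.0},
    {"linear":[0.075,0.2385,-0.034],"dr":[0,0,-0.044],"fingers":0.0},
  ],
)

```text
clock: 5.8
tool_pos: [0.544, -0.1156, 0.2872]
orientation: [0.001, 0.8, -0.599, -0.001]
force: [-0.7, 0.3, -1.5]
width: 0.0092
grasp_force: 58.8
```

Run:
```python
from h import *
import pickle
C={n:cap(n) for n in ['scene','top','wrist']}; pickle.dump(C,open('c5.pkl','wb'))
o=sensors.get_obs(); print(o['tool_pos'],o['orientation'],o['width'])
s=C['scene'];t=C['top']
T=o['tool_pos']; y=np.radians(16.3);R=np.array([[np.cos(y),-np.sin(y),0],[np.sin(y),np.cos(y),0],[0,0,1]])
E=T+R@[0,.0566,.044]; S=np.array([.577,-.0475,.310])
print('eye exp',E.round(4),proj(s,E),'in stand',(R.T@(E-S)).round(4))
def show(c,x0,y0,x1,y1,sc):
    im=cv2.resize(c['pixels'][y0:y1,x0:x1],None,fx=sc,fy=sc,interpolation=cv2.INTER_CUBIC)
    return im
print('tip scene',proj(s,S+R@[-.0205,0,.008]),'eyetop scene',proj(s,E+[0,0,.003]))
save(np.hstack([show(s,225,130,325,250,4.),show(t,255,140,355,260,4.)]),'pre.png')
```

```text
[ 0.54421832 -0.11620794  0.28807554] [ 1.36804910e-04  8.00094626e-01 -5.99873771e-01 -1.72302703e-04] 0.009178807625597765
eye exp [ 0.5283 -0.0619  0.3321] [269.25220616 185.6864706 ] in stand [-0.0507 -0.0001  0.0221]
tip scene [278.18828534 193.18064581] eyetop scene [269.24892989 184.80509189]
```

View pics/pre.png

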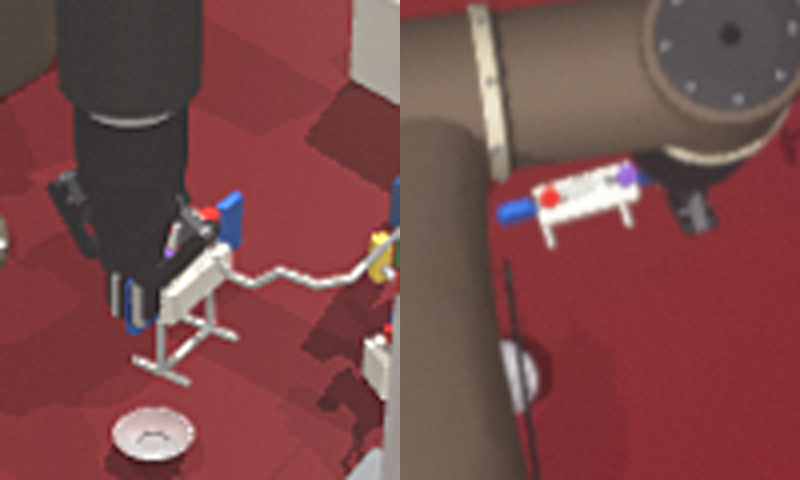

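In the scene crop the carrier hangs level in the gripper with its skids at (160,375) and (210,330). The far blue plate is at (230,220). The hook's tip lies behind the block, and the eye is hidden by the fingers. I'll check the expected projections and use the wrist view for the eye.

Run:
```python
from h import *
import pickle
C=pickle.load(open('c5.pkl','rb')); s=C['scene'];w=C['wrist'];t=C['top']
y=np.radians(16.3);R=np.array([[np.cos(y),-np.sin(y),0],[np.sin(y),np.cos(y),0],[0,0,1]])
T=np.array([.5442,-.1162,.2876]);E=T+R@[0,.0566,.044]
for n,p in [('skid-',(0,-.032,-.112)),('skid+',(0,.032,-.112)),('plate+top',(0,.057,-.009)),('plate+out',(0,.070,-.009))]:
    P=E+R@p; print(n,(proj(s,P)-[225,130])*4,'top',(proj(t,P)-[255,140])*4+[400,0],'wrist',proj(w,P,True))
S=np.array([.577,-.0475,.310])
print('wrist eye',proj(w,E+[0,0,.003],True),'tip',proj(w,S+R@[-.0205,0,.008],True))
save(cv2.resize(w['pixels'][180:420,120:440],None,fx=2.5,fy=2.5,interpolation=cv2.INTER_CUBIC),'pre_w.png')
```

```text
skid- [152.8287204  370.80266646] top [630.16608122 190.58498042] wrist [281.04510069 257.14416067]
skid+ [201.34948608 326.74755955] top [553.3445027  212.45347636] wrist [281.00033988 326.93544829]
plate+top [220.95313231 197.19120712] top [524.78450957 201.2019688 ] wrist [281.20144394 453.1819957 ]
plate+out [230.62191882 189.12933429] top [508.08923967 205.95005562] wrist [281.18194142 462.0735692 ]
wrist eye [281.35895991 419.11131883] tip [223.08017659 392.49033993]
```

View pics/pre_w.png

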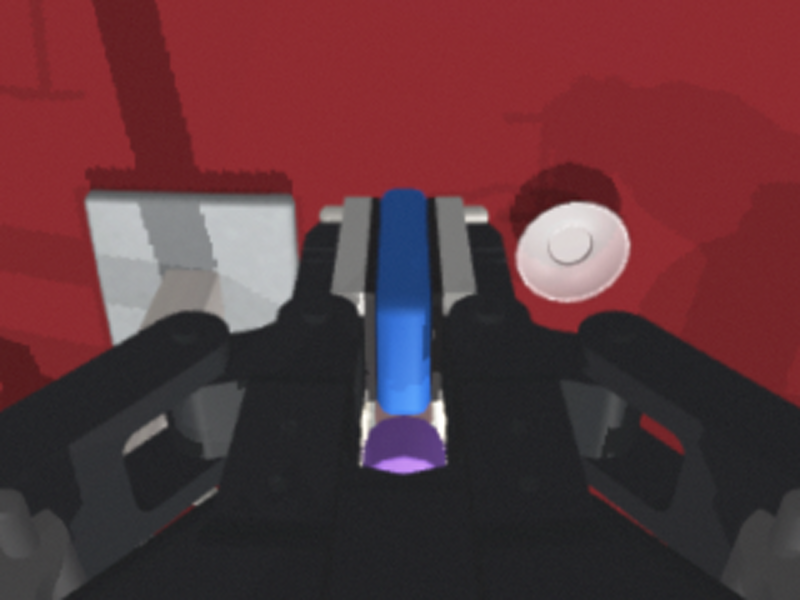

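The purple vial and blue plate are centred between the pads. The skids and far plate sit about 5 mm further to +y than predicted, so I'll correct the lateral offset and move onto the hook.

>>> move_arm(
  moves=[
    {"linear":[0.0013,-0.0043,-0.001],"dr":[0,0,0],"fingers":0.0},
    {"linear":[0.011,-0.0015,-0.002],"dr":[0,0,0],"fingers":0.0},
    {"linear":[0.0205,0.0013,-0.002],"dr":[0,0,0],"fingers":0.0},
    {"linear":[0.03,0.0041,-0.002],"dr":[0,0,0],"fingers":0.0},
    {"linear":[0.04,0.007,-0.002],"dr":[0,0,0],"fingers":0.0},
    {"linear":[0.0499,0.0099,-0.002],"dr":[0,0,0],"fingers":0.0},
    {"linear":[0.0499,0.0099,-0.002],"dr":[0,0,0],"fingers":0.0},
  ],
)

```text
clock: 6.82
tool_pos: [0.5951, -0.1054, 0.2858]
orientation: [0.0, 0.8, -0.599, -0.0]
force: [-0.2, 0.6, -1.7]
width: 0.0091
grasp_force: 58.8
```

Run:
```python
from h import *
import pickle
C={n:cap(n) for n in ['scene','top']}; pickle.dump(C,open('c6.pkl','wb'))
o=sensors.get_obs(); print(o['tool_pos'],o['force'])
s=C['scene'];t=C['top']
y=np.radians(16.3);R=np.array([[np.cos(y),-np.sin(y),0],[np.sin(y),np.cos(y),0],[0,0,1]])
E=o['tool_pos']+R@[0,.061,.044]
for n,p in [('skid-',(0,-.032,-.112)),('skid+',(0,.032,-.112)),('plate+out',(0,.070,-.009))]:
    P=E+R@p; print(n,(proj(s,P)-[235,130])*4,'top',(proj(t,P)-[255,120])*4+[400,0])
f=lambda c,x0,y0,x1,y1:cv2.resize(c['pixels'][y0:y1,x0:x1],None,fx=4,fy=4,interpolation=cv2.INTER_CUBIC)
save(np.hstack([f(s,235,130,335,250),f(t,255,120,355,240)]),'on.png')
```

```text
[ 0.5944074  -0.10561108  0.28610015] [-0.92553115  0.4434273  -0.88157887]
skid- [171.71839702 396.86714261] top [611.42036097 210.61676571]
skid+ [219.12650963 351.33544227] top [534.9396853  232.31883309]
plate+out [250.33858668 212.23075265] top [488.65987484 221.75877618]
```

View pics/on.png

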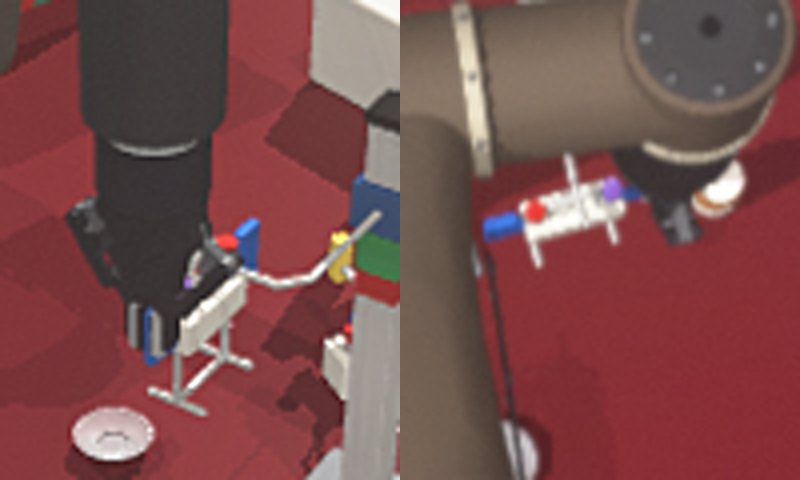

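The wire passes between the vials at (570,180), midway between the caps at (535,212) and (612,188), so the eye is threaded. I'll lower onto the saddle.

>>> move_arm(
  moves=[
    {"linear":[0,0,-0.006],"dr":[0,0,0],"fingers":0.0},
    {"linear":[0,0,-0.012],"dr":[0,0,0],"fingers":0.0},
    {"linear":[0,0,-0.017],"dr":[0,0,0],"fingers":0.0},
    {"linear":[0,0,-0.021],"dr":[0,0,0],"fingers":0.0},
    {"linear":[0,0,-0.024],"dr":[0,0,0],"fingers":0.0},
    {"linear":[0,0,-0.024],"dr":[0,0,0],"fingers":0.0},
    {"linear":[0,0,-0.024],"dr":[0,0,0],"fingers":0.0},
  ],
)

```text
clock: 7.8
tool_pos: [0.5945, -0.1057, 0.2625]
orientation: [-0.0, 0.8, -0.599, 0.0]
force: [-1.3, -0.3, 1.2]
width: 0.0091
grasp_force: 59.2
```

```bash
cat > sl.py <<'E'
from h import *
# sleeve drop: rows of blue->green and red edges in scene
s=cap('scene'); h=cv2.cvtColor(s['pixels'],cv2.COLOR_RGB2HSV)
B=cv2.inRange(h,(100,120,50),(125,255,255)); G=cv2.inRange(h,(50,100,40),(85,255,255))
b=B[130:215,322:342]; g=G[130:215,322:342]
print('blue rows area',b.sum()/255,'green area',g.sum()/255,'blue centroid row',(np.nonzero(b)[0].mean()+130).round(2) if b.any() else None)
o=sensors.get_obs(); print(o['clock'],o['tool_pos'].round(4),o['force'].round(2),o['ft_torque'].round(3))
E
python3 sl.py
python3 - <<'E'
from h import *
import pickle
s=pickle.load(open('c4.pkl','rb'))['scene']; h=cv2.cvtColor(s['pixels'],cv2.COLOR_RGB2HSV)
b=cv2.inRange(h,(100,120,50),(125,255,255))[130:215,322:342];g=cv2.inRange(h,(50,100,40),(85,255,255))[130:215,322:342]
print('ref',b.sum()/255,g.sum()/255,np.nonzero(b)[0].mean()+130)
E
```

```text
blue rows area 29.0 green area 96.0 blue centroid row 179.07
7.85 [ 0.5945 -0.1057  0.2626] [-1.34  0.17  0.52] [0.059 0.305 0.018]
ref 22.0 119.0 177.27272727272728
```

It bears on the hook. Releasing and lifting off.

>>> move_arm(
  moves=[
    {"linear":[0,0,0],"dr":[0,0,0],"fingers":0.02},
    {"linear":[0,0,0],"dr":[0,0,0],"fingers":0.04},
    {"linear":[0,0,0],"dr":[0,0,0],"fingers":0.04},
    {"linear":[0,0,0],"dr":[0,0,0],"fingers":0.04},
    {"linear":[0,0,0.02],"dr":[0,0,0],"fingers":0.04},
    {"linear":[0,0,0.05],"dr":[0,0,0],"fingers":0.04},
    {"linear":[0.0,0,0.09],"dr":[0,0,0],"fingers":0.06},
    {"linear":[0,-0.03,0.13],"dr":[0,0,0],"fingers":0.06},
    {"linear":[-0.06,-0.03,0.15],"dr":[0,0,0],"fingers":0.06},
    {"linear":[-0.12,-0.02,0.15],"dr":[0,0,0],"fingers":0.06},
  ],
)

```text
clock: 9.1
tool_pos: [0.4741, -0.1263, 0.4131]
orientation: [-0.0, 0.8, -0.6, 0.001]
force: [-0.7, 0.2, 0.7]
width: 0.0601
grasp_force: 0.0
```

```bash
python3 sl.py
```

```text
blue rows area 27.0 green area 105.0 blue centroid row 179.33
9.15 [ 0.4669 -0.1259  0.4142] [-8.59  0.89 -4.36] [0.219 1.477 0.035]
```

Step 1 looks done, with the sleeve lowered. Next I'll go over the second carrier, turning the tool so the camera stays on the post side.

>>> move_arm(
  moves=[
    {"linear":[-0.03,0.05,0],"dr":[0,0,-0.18],"fingers":0.06},
    {"linear":[-0.05,0.1,0],"dr":[0,0,-0.36],"fingers":0.06},
    {"linear":[-0.06,0.15,0],"dr":[0,0,-0.54],"fingers":0.06},
    {"linear":[-0.06,0.2,0],"dr":[0,0,-0.72],"fingers":0.06},
    {"linear":[-0.06,0.25,0],"dr":[0,0,-0.9],"fingers":0.06},
    {"linear":[-0.06,0.3,0],"dr":[0,0,-1.08],"fingers":0.06},
    {"linear":[-0.06,0.35,-0.04],"dr":[0,0,-1.26],"fingers":0.06},
    {"linear":[-0.06,0.39,-0.08],"dr":[0,0,-1.44],"fingers":0.06},
    {"linear":[-0.06,0.396,-0.12],"dr":[0,0,-1.62],"fingers":0.06},
    {"linear":[-0.06,0.396,-0.145],"dr":[0,0,-1.8],"fingers":0.06},
  ],
)

```text
clock: 10.4
tool_pos: [0.4137, 0.2706, 0.265]
orientation: [-0.001, -0.071, 0.997, -0.001]
force: [0.3, -0.4, 0.7]
width: 0.06
grasp_force: 0.0
```

>>> move_arm(
  moves=[
    {"linear":[0,0,0],"dr":[0,0,-0.18],"fingers":0.06},
    {"linear":[0,0,0],"dr":[0,0,-0.36],"fingers":0.06},
    {"linear":[0,0,0],"dr":[0,0,-0.47],"fingers":0.06},
    {"linear":[0,0,0],"dr":[0,0,-0.47],"fingers":0.06},
  ],
)

```text
clock: 10.9
tool_pos: [0.4145, 0.2703, 0.2673]
orientation: [0.0, 0.16, 0.987, 0.0]
force: [-0.1, 0.5, 0.2]
width: 0.0603
grasp_force: 0.0
```

```bash
cat > lw.py <<'E'
from h import *
import pickle
w=cap('wrist'); t=cap('top'); pickle.dump((w,t),open('c8.pkl','wb'))
o=sensors.get_obs(); print(o['tool_pos'],o['orientation'].round(3),o['q'].round(3))
q=o['orientation'];print('tool x yaw',np.degrees(2*np.arctan2(q[2],q[1])))
def bl(c,lo,hi,f,z,mn,box=None):
    m=cv2.inRange(cv2.cvtColor(c['pixels'],cv2.COLOR_RGB2HSV),lo,hi)
    if box is not None: M=np.zeros_like(m);M[box[1]:box[3],box[0]:box[2]]=m[box[1]:box[3],box[0]:box[2]];m=M
    n,_,st,ce=cv2.connectedComponentsWithStats(m)
    for i in range(1,n):
        if st[i,4]>mn: print(' ',np.round(ce[i],1),st[i],np.round(onz(c,*ce[i],z,f),4))
print('yellow');bl(w,(20,120,100),(35,255,255),True,.107,30)
print('purple');bl(w,(125,60,60),(150,255,255),True,.062,30)
print('red cap');bl(w,(0,200,190),(6,255,255),True,.062,30)
print('blue');bl(w,(100,120,50),(125,255,255),True,.062,30)
print('brass');bl(w,(8,60,80),(20,255,255),True,.1,15)
E
python3 lw.py
```

```text
[0.41447031 0.27033703 0.26735856] [0.    0.159 0.987 0.   ] [ 0.976  0.035 -0.316 -0.    -1.22  -2.867]
tool x yaw 161.64906842944245
yellow
  [286.7 176.6] [278 165  18  24 391] [0.4014 0.2813 0.107 ]
purple
  [306.2 234.9] [300 227  13  16 160] [0.4829 0.2792 0.062 ]
red cap
blue
  [294.3 219.2] [291 211   8  17 125] [0.4603 0.272  0.062 ]
  [278.  219.4] [274 212   9  16 140] [0.4546 0.2544 0.062 ]
brass
  [36. 25.] [   0    0   83   62 3126] [0.1307 0.0678 0.1   ]
  [286.7 175.4] [278 164  19  26  68] [0.4016 0.2814 0.1   ]
  [541.7 386. ] [522 370  38  31 430] [0.9569 0.6498 0.1   ]
```

Run:
```python
from h import *
import pickle
w,t=pickle.load(open('c8.pkl','rb')); p=w['pixels']; h=cv2.cvtColor(p,cv2.COLOR_RGB2HSV)
x0,y0,x1,y1=235,150,340,290
def cc(m,mn):
    M=np.zeros_like(m);M[y0:y1,x0:x1]=m[y0:y1,x0:x1];n,l,st,ce=cv2.connectedComponentsWithStats(M);return [(ce[i].round(1),st[i],l==i) for i in range(1,n) if st[i,4]>mn]
for s in (195,215,235):
    print(s,[(a,b) for a,b,_ in cc(cv2.inRange(h,(0,s,90),(8,255,255)),25)])
wh=cc(cv2.inRange(h,(0,0,120),(180,60,255)),100)
for a,b,l in wh:
    k=max(cv2.findContours(l.astype(np.uint8),0,2)[0],key=cv2.contourArea); r=cv2.minAreaRect(k); bx=cv2.boxPoints(r)
    print(a,b,[onz(w,*map(float,q),.04,True).round(3)[:2] for q in bx])
m=cv2.inRange(h,(20,120,100),(35,255,255)); k=max(cv2.findContours(m,0,2)[0],key=cv2.contourArea)
print('yellow poly',[(q[0],onz(w,*map(float,q[0]),.107,True).round(4)[:2]) for q in cv2.approxPolyDP(k,2,True)])
im=cv2.resize(p[y0:y1,x0:x1],None,fx=4,fy=4,interpolation=cv2.INTER_CUBIC); save(im,'low.png'); print(im.shape)
```

```text
195 [(array([265.7, 234.7]), array([261, 229,  10,  13,  43], dtype=int32))]
215 []
235 []
[285.6 222.4] [ 253  189   66   81 2329] [array([0.455, 0.199]), array([0.41 , 0.272]), array([0.485, 0.318]), array([0.537, 0.244])]
yellow poly [(array([280, 165], dtype=int32), array([0.3887, 0.2789])), (array([279, 187], dtype=int32), array([0.4087, 0.2712])), (array([293, 188], dtype=int32), array([0.4139, 0.2836])), (array([293, 166], dtype=int32), array([0.3934, 0.2902]))]
(560, 420, 3)
```

View pics/low.png

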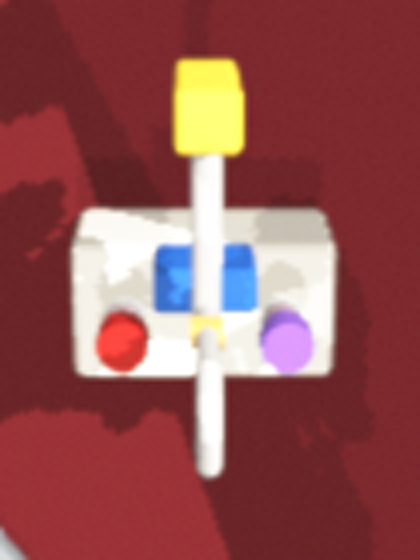

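The crop shows the yellow post top at (209,123). The hook wire runs straight down from (208,155) to (210,475), the caps are at (122,340) and (288,342), and the brass gate is at (207,330).

Run:
```python
from h import *
import pickle
w,t=pickle.load(open('c8.pkl','rb'))
P=onz(w,287.2,180.7,.107,True); r=onz(w,265.5,235,.064,True); u=onz(w,307,235.5,.064,True)
print('post',P.round(4)); d=u-r; print('vials',r.round(4),u.round(4),np.linalg.norm(d).round(4),'yaw',np.degrees(np.arctan2(-d[0],d[1])))
m=(r+u)/2-P; print('post->vials mid',m.round(4),np.degrees(np.arctan2(m[1],m[0])))
for v,z in ((240,.135),(262,.12),(268,.107)): q=onz(w,287.4,v,z,True); e=q-P; print(q.round(4),np.hypot(*e[:2]).round(4),np.degrees(np.arctan2(e[1],e[0])))
a=[]
for c in((278.7,173),(295.7,173),(295.7,188.3),(278.7,188.3)): a.append(onz(w,*c,.107,True)[:2])
print(np.round(a,4))
```

```text
post [0.4053 0.2806 0.107 ]
vials [0.4674 0.2349 0.064 ] [0.4831 0.28   0.064 ] 0.0478 yaw -19.220056506774743
post->vials mid [ 0.07   -0.0231 -0.043 ] -18.281891128540536
[0.4521 0.2649 0.135 ] 0.0493 -18.46991724281379
[0.481  0.2558 0.12  ] 0.0797 -18.08242081977707
[0.4941 0.2518 0.107 ] 0.0934 -17.916793049679953
[[0.3956 0.2753]
 [0.4007 0.2906]
 [0.415  0.286 ]
 [0.4098 0.2705]]
```

The second carrier's yaw is -18.4° and its post is at (0.405, 0.281). The tool is already aligned, so I'll descend and grip.

>>> move_arm(
  moves=[
    {"linear":[-0.009,0.0103,-0.03],"dr":[0,0,0],"fingers":0.06},
    {"linear":[-0.009,0.0103,-0.08],"dr":[0,0,0],"fingers":0.05},
    {"linear":[-0.009,0.0103,-0.13],"dr":[0,0,0],"fingers":0.05},
    {"linear":[-0.009,0.0103,-0.17],"dr":[0,0,0],"fingers":0.05},
    {"linear":[-0.009,0.0103,-0.194],"dr":[0,0,0],"fingers":0.05},
    {"linear":[-0.009,0.0103,-0.194],"dr":[0,0,0],"fingers":0.05},
    {"linear":[-0.009,0.0103,-0.194],"dr":[0,0,0],"fingers":0.0},
    {"linear":[-0.009,0.0103,-0.194],"dr":[0,0,0],"fingers":0.0},
    {"linear":[-0.009,0.0103,-0.194],"dr":[0,0,0],"fingers":0.0},
    {"linear":[-0.009,0.0103,-0.194],"dr":[0,0,0],"fingers":0.0},
  ],
  squeeze=90,
)

```text
clock: 12.25
tool_pos: [0.406, 0.2813, 0.0747]
orientation: [0.001, 0.16, 0.987, 0.001]
force: [-1.3, -0.0, 6.9]
width: 0.0145
grasp_force: 87.7
```

Run:
```python
from h import *
import pickle
w=cap('wrist'); pickle.dump(w,open('w9.pkl','wb'))
o=sensors.get_obs(); print(o['tool_pos'].round(4),o['width'],o['grasp_force'],o['force'].round(2),o['q'].round(3))
# camera position in tool frame; yellow
m=cv2.inRange(cv2.cvtColor(w['pixels'],cv2.COLOR_RGB2HSV),(20,120,100),(35,255,255)); n,_,st,ce=cv2.connectedComponentsWithStats(m)
print([(ce[i].round(1),st[i],onz(w,*ce[i],.107,True).round(4)) for i in range(1,n) if st[i,4]>50])
```

```text
[0.406  0.2813 0.0746] 0.014987799806152375 87.70001292228699 [-1.08 -0.53  6.5 ] [ 1.005  0.228 -0.586  0.    -0.755 -2.898]
[(array([281.9, 286.9]), array([ 263,  251,   37,   74, 2230], dtype=int32), array([0.3943, 0.2863, 0.107 ]))]
```

>>> move_arm(
  moves=[
    {"linear":[0,0,0.02],"dr":[0,0,0],"fingers":0.0},
    {"linear":[0,0,0.05],"dr":[0,0,0],"fingers":0.0},
    {"linear":[0,0,0.09],"dr":[0,0,0],"fingers":0.0},
    {"linear":[0,0,0.13],"dr":[0,0,0],"fingers":0.0},
    {"linear":[0,0,0.13],"dr":[0,0,0],"fingers":0.0},
    {"linear":[0,0,0.13],"dr":[0,0,0],"fingers":0.0},
  ],
)

```text
clock: 13.05
tool_pos: [0.405, 0.2803, 0.203]
orientation: [-0.0, 0.161, 0.987, 0.0]
force: [-0.6, -0.1, -2.4]
width: 0.0145
grasp_force: 87.9
```

```bash
cat > up.py <<'E'
from h import *
import pickle
t=cap('top');s=cap('scene'); pickle.dump((s,t),open('c10.pkl','wb'))
o=sensors.get_obs(); print(o['tool_pos'].round(4),o['orientation'].round(4),o['width'].round(4),o['force'].round(2))
y=np.radians(16.3);R=np.array([[np.cos(y),-np.sin(y),0],[np.sin(y),np.cos(y),0],[0,0,1]])
E=np.array([.577,-.0475,.306])
def blob(c,lo,hi,ctr,r):
    m=cv2.inRange(cv2.cvtColor(c['pixels'],cv2.COLOR_RGB2HSV),lo,hi); n,_,st,ce=cv2.connectedComponentsWithStats(m)
    return [(ce[i],st[i]) for i in range(1,n) if st[i,4]>=5 and np.linalg.norm(ce[i]-ctr)<r]
B=((100,110,40),(125,255,255))
for k in(-1,1):
    P=E+R@[0,k*.057,-.032]; ps,pt=proj(s,P),proj(t,P+[0,0,.02])
    bs,bt=blob(s,*B,ps,9),blob(t,*B,pt,9)
    print(k,'pred',ps.round(1),pt.round(1)); print('  scene',[(a.round(1),b) for a,b in bs],'\n  top',[(a.round(1),b,onz(t,*a,.292).round(4)) for a,b in bt])
E
python3 up.py
```

```text
Traceback (most recent call last):
  File "up.py", line 4, in <module>
    o=sensors.get_obs(); print(o['tool_pos'].round(4),o['orientation'].round(4),o['width'].round(4),o['force'].round(2))
                                                                                ^^^^^^^^^^^^^^^^
AttributeError: 'float' object has no attribute 'round'
```

```bash
sed -i "s/o\['width'\].round(4)/o['width']/" up.py; python3 up.py
```

```text
[0.4051 0.2801 0.2022] [-5.000e-04  1.608e-01  9.870e-01 -9.000e-04] 0.014717545775805464 [ 0.17 -0.35 -1.25]
-1 pred [272.9 218.4] [317.2 165.9]
  scene [(array([273.8, 217.2]), array([270, 209,   8,  17, 101], dtype=int32))] 
  top [(array([316.1, 166.7]), array([312, 164,   9,   6,  40], dtype=int32), array([ 0.5909, -0.099 ,  0.292 ]))]
1 pred [294.6 198.5] [281.4 176. ]
  scene [(array([295.8, 195.1]), array([293, 193,   6,   5,  19], dtype=int32)), (array([295.1, 202.9]), array([293, 201,   5,   6,  23], dtype=int32))] 
  top [(array([281.5, 177.4]), array([277, 175,  10,   6,  42], dtype=int32), array([0.5569, 0.0069, 0.292 ]))]
```

The first carrier hangs as expected, with plates in the top view at (316,167) and (281.5,177.4), centre about (0.575,-0.047) and yaw about 17°. I'll carry the second carrier low under it to the pre-insert position.

>>> move_arm(
  moves=[
    {"linear":[0.005,-0.04,-0.03],"dr":[0,0,0.1],"fingers":0.0},
    {"linear":[0.01,-0.09,-0.06],"dr":[0,0,0.2],"fingers":0.0},
    {"linear":[0.015,-0.14,-0.088],"dr":[0,0,0.3],"fingers":0.0},
    {"linear":[0.02,-0.19,-0.088],"dr":[0,0,0.4],"fingers":0.0},
    {"linear":[0.02,-0.24,-0.088],"dr":[0,0,0.5],"fingers":0.0},
    {"linear":[0.02,-0.29,-0.088],"dr":[0,0,0.617],"fingers":0.0},
    {"linear":[0.03,-0.33,-0.088],"dr":[0,0,0.617],"fingers":0.0},
    {"linear":[0.0472,-0.3673,-0.088],"dr":[0,0,0.617],"fingers":0.0},
    {"linear":[0.0472,-0.3673,-0.088],"dr":[0,0,0.617],"fingers":0.0},
    {"linear":[0.0472,-0.3673,-0.088],"dr":[0,0,0.617],"fingers":0.0},
  ],
  squeeze=100,
)

```text
clock: 14.5
tool_pos: [0.452, -0.0869, 0.1146]
orientation: [-0.001, -0.146, 0.989, -0.0]
force: [-1.1, 0.5, -2.5]
width: 0.0146
grasp_force: 98.2
```

```bash
cat > chk.py <<'E'
from h import *
import pickle
s=cap('scene');w=cap('wrist');pickle.dump((s,w),open('c11.pkl','wb'))
o=sensors.get_obs();T=o['tool_pos'];q=o['orientation'];yw=2*np.arctan2(q[2],q[1])-np.pi
print(o['clock'],T.round(4),'lower yaw',np.degrees(yw)%360,o['force'].round(2),o['q'].round(2))
R=np.array([[np.cos(yw),-np.sin(yw),0],[np.sin(yw),np.cos(yw),0],[0,0,1]])
def ctr(c,lo,hi,p,r,mn=8):
    m=cv2.inRange(cv2.cvtColor(c['pixels'],cv2.COLOR_RGB2HSV),lo,hi);n,_,st,ce=cv2.connectedComponentsWithStats(m)
    return [(ce[i].round(1),st[i].tolist()) for i in range(1,n) if st[i,4]>=mn and np.linalg.norm(ce[i]-p)<r]
# vial caps: purple at y+ , top 64mm up; x=4? use measured mid 73.7mm from post
for nm,yy,lo,hi in (('purple',.0239,(122,50,50),(155,255,255)),('red',-.0239,(0,190,120),(6,255,255))):
    P=T+R@[.0737,yy,.064-.0746-.003]
    for cn,c,f in(('scene',s,False),('wrist',w,True)):
        p=proj(c,P,f); print(nm,cn,'pred',p.round(1),ctr(c,lo,hi,p,14))
E
python3 chk.py; python3 up.py
```

```text
14.6 [ 0.4522 -0.0862  0.115 ] lower yaw 16.89077019215098 [ 0.54  0.34 -1.37] [ 0.24  0.12 -0.61 -0.   -0.85 -1.52]
purple scene pred [271.8 242.3] [(array([272.2, 244.2]), [270, 242, 5, 6, 24])]
purple wrist pred [316.8 360.9] []
red scene pred [263.3 250.9] []
red wrist pred [243.5 360.9] []
[ 0.4525 -0.086   0.1153] [-1.000e-04 -1.472e-01  9.891e-01  0.000e+00] 0.014861262583459378 [ 0.11  0.   -1.55]
-1 pred [272.9 218.4] [317.2 165.9]
  scene [(array([273.8, 217.2]), array([270, 209,   8,  17, 101], dtype=int32))] 
  top [(array([315.6, 166.5]), array([312, 164,   8,   6,  35], dtype=int32), array([ 0.5913, -0.0975,  0.292 ]))]
1 pred [294.6 198.5] [281.4 176. ]
  scene [(array([295.7, 194.9]), array([293, 193,   6,   5,  20], dtype=int32)), (array([295.1, 202.8]), array([293, 201,   5,   6,  22], dtype=int32))] 
  top [(array([281.3, 177.3]), array([277, 175,  10,   6,  41], dtype=int32), array([0.5574, 0.0076, 0.292 ]))]
```

>>> move_arm(
  moves=[
    {"linear":[0,0,0.03],"dr":[0,0,0],"fingers":0.0},
    {"linear":[0,0,0.064],"dr":[0,0,0],"fingers":0.0},
    {"linear":[0,0,0.064],"dr":[0,0,0],"fingers":0.0},
    {"linear":[0.012,0.0037,0.064],"dr":[0,0,0],"fingers":0.0},
    {"linear":[0.021,0.0064,0.064],"dr":[0,0,0],"fingers":0.0},
    {"linear":[0.03,0.0091,0.064],"dr":[0,0,0],"fingers":0.0},
    {"linear":[0.039,0.0119,0.064],"dr":[0,0,0],"fingers":0.0},
    {"linear":[0.048,0.0146,0.064],"dr":[0,0,0],"fingers":0.0},
    {"linear":[0.0565,0.0172,0.064],"dr":[0,0,0],"fingers":0.0},
    {"linear":[0.0565,0.0172,0.064],"dr":[0,0,0],"fingers":0.0},
  ],
)

```text
clock: 15.95
tool_pos: [0.5097, -0.0693, 0.1791]
orientation: [-0.0, -0.147, 0.989, -0.0]
force: [-1.0, 0.1, -0.9]
width: 0.0145
grasp_force: 98.3
```

```bash
python3 chk.py; python3 up.py
```

```text
16.05 [ 0.509  -0.0695  0.1792] lower yaw 16.8422409466077 [-0.53 -1.   -0.87] [ 0.25  0.14 -0.41 -0.   -1.02 -1.52]
purple scene pred [288.1 233.4] [(array([288.9, 235.3]), [287, 233, 5, 6, 25])]
purple wrist pred [316.4 360.2] []
red scene pred [279.6 242.1] []
red wrist pred [243.1 360.1] []
[ 0.5089 -0.0696  0.1793] [-0.     -0.1464  0.9892  0.    ] 0.014784575530328222 [-0.2  -0.16 -1.7 ]
-1 pred [272.9 218.4] [317.2 165.9]
  scene [(array([273.7, 217.1]), array([270, 209,   8,  17, 100], dtype=int32))] 
  top []
1 pred [294.6 198.5] [281.4 176. ]
  scene [(array([296. , 194.8]), array([293, 193,   6,   5,  20], dtype=int32)), (array([295.1, 202.8]), array([293, 201,   5,   6,  22], dtype=int32))] 
  top []
```

Nothing has been disturbed. I'll start pressing down gently.

>>> move_arm(
  moves=[
    {"linear":[0,0,-0.004],"dr":[0,0,0],"fingers":0.0},
    {"linear":[0,0,-0.008],"dr":[0,0,0],"fingers":0.0},
    {"linear":[0,0,-0.012],"dr":[0,0,0],"fingers":0.0},
    {"linear":[0,0,-0.016],"dr":[0,0,0],"fingers":0.0},
    {"linear":[0,0,-0.02],"dr":[0,0,0],"fingers":0.0},
    {"linear":[0,0,-0.024],"dr":[0,0,0],"fingers":0.0},
    {"linear":[0,0,-0.024],"dr":[0,0,0],"fingers":0.0},
  ],
)

```text
clock: 17.02
tool_pos: [0.5091, -0.0695, 0.1551]
orientation: [-0.0, -0.147, 0.989, -0.0]
force: [0.3, -0.1, 0.2]
width: 0.0145
grasp_force: 98.3
```

```bash
python3 chk.py|grep -v wrist; python3 up.py; python3 sl.py
```

```text
17.125 [ 0.5094 -0.0695  0.1555] lower yaw 16.85184149257576 [ 0.41  0.11 -0.38] [ 0.25  0.16 -0.45  0.   -0.96 -1.52]
purple scene pred [288.  239.4] [(array([288.5, 241.2]), [286, 239, 6, 6, 24])]
red scene pred [279.6 248.2] []
[ 0.5094 -0.0694  0.1555] [ 2.000e-04 -1.465e-01  9.892e-01 -0.000e+00] 0.014665699864676505 [ 0.05 -0.06 -0.98]
-1 pred [272.9 218.4] [317.2 165.9]
  scene [(array([274. , 218.8]), array([270, 211,   9,  17, 109], dtype=int32))] 
  top []
1 pred [294.6 198.5] [281.4 176. ]
  scene [(array([296.2, 196.8]), array([293, 195,   6,   5,  21], dtype=int32)), (array([295.4, 204.4]), array([293, 202,   5,   6,  20], dtype=int32))] 
  top []
blue rows area 34.0 green area 85.0 blue centroid row 180.59
17.275 [ 0.5093 -0.0695  0.1555] [ 0.   -0.33 -0.87] [-0.027  0.062 -0.002]
```

The bar is on the gate and the first carrier has sunk about 5 mm. Continuing.

>>> move_arm(
  moves=[
    {"linear":[0,0,-0.003],"dr":[0,0,0],"fingers":0.0},
    {"linear":[0,0,-0.006],"dr":[0,0,0],"fingers":0.0},
    {"linear":[0,0,-0.009],"dr":[0,0,0],"fingers":0.0},
    {"linear":[0,0,-0.012],"dr":[0,0,0],"fingers":0.0},
    {"linear":[0,0,-0.012],"dr":[0,0,0],"fingers":0.0},
  ],
)

```text
clock: 17.9
tool_pos: [0.5092, -0.0695, 0.1432]
orientation: [-0.0, -0.147, 0.989, -0.0]
force: [0.2, 0.5, 3.7]
width: 0.0145
grasp_force: 98.7
```

```bash
python3 chk.py|grep purple.scene; python3 up.py|grep -A1 pred; python3 sl.py
```

```text
purple scene pred [288.  242.4] [(array([288.4, 244.2]), [286, 242, 5, 6, 23])]
-1 pred [272.9 218.4] [317.2 165.9]
  scene [(array([273.8, 221.9]), array([270, 214,   8,  17, 103], dtype=int32))] 
--
1 pred [294.6 198.5] [281.4 176. ]
  scene [(array([296.1, 200. ]), array([293, 198,   6,   5,  22], dtype=int32))] 
blue rows area 31.0 green area 39.0 blue centroid row 183.61
18.15 [ 0.5093 -0.0695  0.1434] [-0.13 -0.12  2.52] [ 0.03  -0.214 -0.009]
```

The sink is about 18 mm (balance near 22 mm, added load about 4.6 N), which matches the force reading. The gate isn't through yet, so I'll use smaller steps.

>>> move_arm(
  moves=[
    {"linear":[0,0,-0.0015],"dr":[0,0,0],"fingers":0.0},
    {"linear":[0,0,-0.003],"dr":[0,0,0],"fingers":0.0},
    {"linear":[0,0,-0.0045],"dr":[0,0,0],"fingers":0.0},
    {"linear":[0,0,-0.006],"dr":[0,0,0],"fingers":0.0},
    {"linear":[0,0,-0.006],"dr":[0,0,0],"fingers":0.0},
  ],
)

```text
clock: 18.77
tool_pos: [0.509, -0.0695, 0.137]
orientation: [-0.0, -0.146, 0.989, 0.0]
force: [-0.6, 0.7, 2.3]
width: 0.0145
grasp_force: 98.7
```

```bash
python3 chk.py|grep purple.scene; python3 up.py|grep -A1 pred; python3 sl.py
```

```text
purple scene pred [287.9 243.9] [(array([288.3, 245.3]), [286, 243, 6, 6, 26])]
-1 pred [272.9 218.4] [317.2 165.9]
  scene [(array([273.6, 221.8]), array([270, 214,   8,  17, 106], dtype=int32))] 
--
1 pred [294.6 198.5] [281.4 176. ]
  scene [(array([295.8, 199.6]), array([293, 198,   6,   5,  19], dtype=int32))] 
blue rows area 33.0 green area 40.0 blue centroid row 183.85
19.025 [ 0.5092 -0.0694  0.1373] [-0.28 -0.41  2.59] [ 0.071 -0.032 -0.021]
```

The bar is now climbing up the mouth at roughly constant load. Continuing.

>>> move_arm(
  moves=[
    {"linear":[0,0,-0.0015],"dr":[0,0,0],"fingers":0.0},
    {"linear":[0,0,-0.003],"dr":[0,0,0],"fingers":0.0},
    {"linear":[0,0,-0.0045],"dr":[0,0,0],"fingers":0.0},
    {"linear":[0,0,-0.006],"dr":[0,0,0],"fingers":0.0},
    {"linear":[0,0,-0.006],"dr":[0,0,0],"fingers":0.0},
  ],
)

```text
clock: 19.65
tool_pos: [0.509, -0.0695, 0.1311]
orientation: [-0.0, -0.146, 0.989, -0.0]
force: [0.2, -0.3, 2.9]
width: 0.0147
grasp_force: 98.7
```

```bash
python3 chk.py|grep purple.scene; python3 up.py|grep -A1 pred; python3 sl.py
```

```text
purple scene pred [287.8 245.4] [(array([288.2, 247. ]), [286, 245, 5, 6, 23])]
-1 pred [272.9 218.4] [317.2 165.9]
  scene [(array([273.3, 220.6]), array([270, 212,   8,  18, 110], dtype=int32))] 
--
1 pred [294.6 198.5] [281.4 176. ]
  scene [(array([295.8, 198.5]), array([293, 196,   6,   6,  20], dtype=int32)), (array([295.2, 206.1]), array([293, 204,   5,   6,  22], dtype=int32))] 
blue rows area 36.0 green area 59.0 blue centroid row 182.81
19.9 [ 0.5092 -0.0695  0.1313] [-0.38  0.22  2.09] [ 0.025 -0.05   0.034]
```

The first carrier has sprung back up: it's now about 13 mm below its hang height, and the bar computes to the seat. I'll rise about 7.5 mm until the balance carries the load.

>>> move_arm(
  moves=[
    {"linear":[0,0,0],"dr":[0,0,0],"fingers":0.0},
    {"linear":[0,0,0.0025],"dr":[0,0,0],"fingers":0.0},
    {"linear":[0,0,0.005],"dr":[0,0,0],"fingers":0.0},
    {"linear":[0,0,0.0075],"dr":[0,0,0],"fingers":0.0},
    {"linear":[0,0,0.0075],"dr":[0,0,0],"fingers":0.0},
    {"linear":[0,0,0.0075],"dr":[0,0,0],"fingers":0.0},
  ],
)

```text
clock: 20.65
tool_pos: [0.5091, -0.0695, 0.1387]
orientation: [-0.0, -0.146, 0.989, 0.0]
force: [-0.6, 0.7, 0.3]
width: 0.0144
grasp_force: 98.4
```

```bash
python3 chk.py|grep purple.scene; python3 up.py|grep -A1 pred; python3 sl.py
```

```text
purple scene pred [287.9 243.5] [(array([288.3, 245.1]), [286, 243, 5, 6, 24])]
-1 pred [272.9 218.4] [317.2 165.9]
  scene [(array([273.4, 218.6]), array([270, 210,   8,  18, 110], dtype=int32))] 
--
1 pred [294.6 198.5] [281.4 176. ]
  scene [(array([295.8, 196.4]), array([293, 194,   6,   5,  20], dtype=int32)), (array([295.2, 204.1]), array([293, 202,   5,   6,  22], dtype=int32))] 
blue rows area 32.0 green area 88.0 blue centroid row 180.09
20.9 [ 0.5091 -0.0695  0.1387] [-0.04  0.16 -0.2 ] [ 0.061  0.018 -0.015]
```

The bar rose with the balance and stays at the seat, with the wrist force near zero. Releasing and backing straight out.

>>> move_arm(
  moves=[
    {"linear":[0,0,0],"dr":[0,0,0],"fingers":0.02},
    {"linear":[0,0,0],"dr":[0,0,0],"fingers":0.04},
    {"linear":[0,0,0],"dr":[0,0,0],"fingers":0.07},
    {"linear":[0,0,0],"dr":[0,0,0],"fingers":0.07},
    {"linear":[-0.01,-0.003,0],"dr":[0,0,0],"fingers":0.07},
    {"linear":[-0.03,-0.009,0],"dr":[0,0,0],"fingers":0.07},
    {"linear":[-0.055,-0.0165,0],"dr":[0,0,0],"fingers":0.07},
    {"linear":[-0.08,-0.024,0],"dr":[0,0,0],"fingers":0.07},
    {"linear":[-0.09,-0.027,0.03],"dr":[0,0,0],"fingers":0.07},
    {"linear":[-0.09,-0.06,0.06],"dr":[0,0,0],"fingers":0.07},
  ],
)

```text
clock: 22.15
tool_pos: [0.4177, -0.1292, 0.1997]
orientation: [0.0, -0.148, 0.989, 0.0]
force: [1.3, -0.3, -0.2]
width: 0.0703
grasp_force: 0.0
```

>>> move_arm(
  moves=[
    {"linear":[0,-0.05,0.03],"dr":[0,0,0],"fingers":0.07},
    {"linear":[0,-0.1,0.03],"dr":[0,0,0],"fingers":0.07},
    {"linear":[0,-0.1,0.03],"dr":[0,0,0],"fingers":0.07},
    {"linear":[0,-0.1,0.03],"dr":[0,0,0],"fingers":0.07},
    {"linear":[0,-0.1,0.03],"dr":[0,0,0],"fingers":0.07},
    {"linear":[0,-0.1,0.03],"dr":[0,0,0],"fingers":0.07},
    {"linear":[0,-0.1,0.03],"dr":[0,0,0],"fingers":0.07},
    {"linear":[0,-0.1,0.03],"dr":[0,0,0],"fingers":0.07},
  ],
)

```text
clock: 23.15
tool_pos: [0.4193, -0.2291, 0.2288]
orientation: [0.0, -0.147, 0.989, -0.0]
force: [0.4, -0.0, -0.6]
width: 0.0696
grasp_force: 0.0
```

```bash
cat > fin.py <<'E'
from h import *
y=np.radians(16.9);R=np.array([[np.cos(y),-np.sin(y),0],[np.sin(y),np.cos(y),0],[0,0,1]])
S=np.array([.577,-.047,.192-.006]); s=cap('scene');t=cap('top')
def near(c,lo,hi,p,r):
    m=cv2.inRange(cv2.cvtColor(c['pixels'],cv2.COLOR_RGB2HSV),lo,hi);n,_,st,ce=cv2.connectedComponentsWithStats(m)
    return [(ce[i].round(1),st[i].tolist()) for i in range(1,n) if st[i,4]>=5 and np.linalg.norm(ce[i]-p)<r]
Q=[('post',(-.07,0,-.041),(18,90,90),(38,255,255)),('purple',(.0037,.0239,-.066),(122,50,50),(155,255,255)),('plate-',(0,-.057,.08),(100,110,40),(125,255,255)),('plate+',(0,.057,.08),(100,110,40),(125,255,255))]
for n,o,lo,hi in Q:
    for cn,c in(('scene',s),('top',t)):
        p=proj(c,S+R@o); print(n,cn,p.round(1),near(c,lo,hi,p,22))
E
python3 fin.py; python3 sl.py
```

```text
post scene [264.3 234.1] [(array([263.5, 234. ]), [261, 227, 7, 15, 81])]
post top [303.6 199.2] []
purple scene [288.6 244.6] [(array([288.8, 245.2]), [287, 243, 5, 6, 24])]
purple top [290.2 181.7] []
plate- scene [273.2 220.6] [(array([273.6, 219. ]), [270, 211, 8, 17, 99])]
plate- top [316.3 167.5] [(array([315.4, 167.1]), [311, 164, 9, 7, 42])]
plate+ scene [294.5 200.5] [(array([295.9, 196.6]), [293, 195, 6, 5, 20]), (array([295.2, 204.4]), [293, 202, 5, 6, 20])]
plate+ top [281.3 177.8] [(array([281.2, 177.4]), [277, 175, 10, 6, 38])]
blue rows area 26.0 green area 83.0 blue centroid row 179.88
23.3 [ 0.4192 -0.2294  0.2288] [-0.04  0.32  0.7 ] [ 0.017 -0.037  0.013]
```

Everything hangs where predicted and level. I'll let it settle and check that it's still.

>>> move_arm(
  moves=[
    {"linear":[0,-0.03,0],"dr":[0,0,0],"fingers":0.07},
    {"linear":[0,-0.03,0],"dr":[0,0,0],"fingers":0.07},
    {"linear":[0,-0.03,0],"dr":[0,0,0],"fingers":0.07},
    {"linear":[0,-0.03,0],"dr":[0,0,0],"fingers":0.07},
    {"linear":[0,-0.03,0],"dr":[0,0,0],"fingers":0.07},
    {"linear":[0,-0.03,0],"dr":[0,0,0],"fingers":0.07},
    {"linear":[0,-0.03,0],"dr":[0,0,0],"fingers":0.07},
    {"linear":[0,-0.03,0],"dr":[0,0,0],"fingers":0.07},
    {"linear":[0,-0.03,0],"dr":[0,0,0],"fingers":0.07},
    {"linear":[0,-0.03,0],"dr":[0,0,0],"fingers":0.07},
  ],
)

```text
clock: 24.55
tool_pos: [0.4191, -0.2595, 0.2288]
orientation: [-0.0, -0.146, 0.989, 0.0]
force: [-0.3, 0.0, 0.8]
width: 0.0697
grasp_force: 0.0
```

```bash
for i in 1 2 3; do python3 fin.py | grep -E "(post|purple|plate-) scene"; done
```

```text
post scene [264.3 234.1] [(array([263.4, 234.1]), [260, 227, 8, 15, 78]), (array([281.7, 236.8]), [280, 236, 5, 3, 6])]
purple scene [288.6 244.6] [(array([288.7, 245.3]), [286, 243, 6, 6, 26])]
plate- scene [273.2 220.6] [(array([273.7, 218.9]), [270, 211, 8, 17, 99])]
post scene [264.3 234.1] [(array([263.5, 234.1]), [260, 227, 8, 15, 81]), (array([282. , 236.8]), [280, 236, 5, 3, 5])]
purple scene [288.6 244.6] [(array([288.6, 245.2]), [286, 243, 6, 6, 25])]
plate- scene [273.2 220.6] [(array([273.7, 219. ]), [270, 211, 8, 17, 98])]
post scene [264.3 234.1] [(array([263.6, 234.2]), [261, 227, 7, 15, 80]), (array([282. , 236.8]), [280, 236, 5, 3, 5])]
purple scene [288.6 244.6] [(array([288.8, 245.1]), [287, 243, 5, 6, 23])]
plate- scene [273.2 220.6] [(array([273.7, 219. ]), [270, 211, 8, 17, 98])]
```

Both carriers are still.

```bash
python3 -c "
from plant import robot
print(robot.job_done())"
```

```text
the job is handed in; nothing more can be done
None
```

I handed the job in at about 25 s: both carriers hang level and still on the balance, with the bar home in the snap hook. I inferred that the gate clicked shut from the bar's height and the spring-back, and did not see it directly. The judge's result was not shown.

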